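# Swing the portioning guide home and square the half cheese against it

### The arm

A 6-joint arm with a two-finger parallel gripper is mounted at the origin on the work surface. World frame = base frame: x ahead of the robot, y to its left, z up, the work surface at z = 0. Lengths are in m, angles in rad, forces in N, time in s.
With the tool pointing down it reaches from about 0.25 to 0.8 m from the base axis. Payload 3.9 kg.
Tool frame: the origin (TCP) lies at the very end of the fingers, on their centre line; the grasp point (between the pads) lies 19 mm behind it; z points along the fingers, y is the line along which they close (so a half turn about z gives the same grasp; the last joint's range is limited). The gripper opens to 85 mm and grips with 20 to 120 N. Pads are 22 mm wide; open, the fingers measure 114 mm over their backs; the gripper's body (76 mm by 85 mm) begins 54 mm behind the grasp point. The pads swing forward as they close: fully open they stand 13 mm farther back than shut.
Start: joints at [1.259, 0.26, -0.138, 1.173, 0, 1.571], TCP at [0.161, 0.5, 0.231] pointing down, gripper open.
Joint ranges: [-2.78, 2.78], [-0.83, 1.72], [-1.28, 1.37], [-1.9, 2.12], [-1.57, 1.48], [-3.14, 3.14]. Speed limits (rad/s): [2.57, 2.57, 3.14, 3.14, 3.14, 3.14].

### API

Orientations are given as a 3x3 rotation matrix whose columns are the frame's x, y, z axes.
In Python, from plant import ctrl gives the robot as it stands.
- The arm moves only by the shell command python3 -m creep 'ROWS' [OPENING] [FORCE]. ROWS is JSON, a list of rows, each a list of 2 entries, a list of its own where there are three numbers: the shift along the tool's x, y, z in mm, then the turn, a rotation vector about the tool's x, y, z in rad. A call has 1 to 8 rows; each row shifts and turns the commanded pose from where the row before left it, along the tool's axes as they then stand; what a row does not reach is not made up. A row lasts 1/10 s, in which the tool goes at most 50 mm and 8.59 degrees, less where a joint would pass 70% of its speed; a pose out of reach is approached as far as the arm can. A call is refused whole if a number of a shift passes 50 or a number of a turn 0.15, either way. A call with a gripper value outside its range is refused whole. OPENING is the finger opening in mm, from 0 to 85.4, set as the call begins (- or left out, the last holds). The fingers move at their own pace and stop on an object; FORCE is the grip in N (left out, the last holds). Time passes only in rows, so rows that do not move let the fingers close. It gives the time, the measured TCP pose, the force, the opening and the grip force at its end, in the units of the state.
- ctrl.state(): the state, without advancing time (a new reading comes with each control period).
- ctrl.capture(name): name is "scene" or "top" or "wrist"; returns a dict with "color" (480x640x3 uint8, blue, green, red), "range_z" (480x640 float32, m along the optical axis (not along the pixel's ray), 0 where there is no reading), "camera_matrix" (3x3 intrinsics, pixels), "rvec" (rotation vector, rad) and "tvec" (3), from world to camera coordinates, as OpenCV has them. Camera axes: x right, y down, z forward; pixel columns grow to the right and rows downward; lengths in m; the calibration is good to about 2 mm. A picture is of the moment at which its call begins.
- ctrl.sign_off(): hands the job in; it is judged then, once.
The state is a dict: "t": time; "q": joint angles; "dq": joint speeds; "joint_torque": joint torques, N m; "ee_pos": TCP position; "eef_rot": TCP orientation; "contact_force": force on the tool from outside, world axes, zero at the start; "ft_torque": the same for the moment, N m; "finger_gap": opening from 0.0 (shut) to 1.0 (fully open); "grip_force": force on a finger pad.
Only numpy, scipy, OpenCV 4.12 (cv2) and the standard library are available. Lean on these libraries where they do the work, as an engineer would, in place of code of your own. Each camera call takes 0.05 s, during which the arm holds its last target. There are 200 camera calls.

### The job

First push the free end of the steel guide bar on the portioning board round its pin until the bar rests fully home against its stop block. Then, without lifting it off the board, slide the half wheel of cheese across until its flat cut face sits flush along the straight of the bar, not past its free end and clear of the knuckle at the pin, with the bar still home. Leave the jars, the wrapped cheese and the knife where they are.

Things in the scene. Friction and masses are not known exactly. Their poses are not given: they have to be found in the camera images.
- board: Pale wooden portioning board, fixed to the stall table, 340 (its x) x 480 (its y) x 25 mm thick. Origin at the centre of its underside on the table; z up; its top is at z = 25 mm. It is placed and turned differently each time.
- guide (a joint): Swing angle of the steel guide bar about the upright pin, rad. 0 = home, touching the stop block (a hard end); it grows as the free end swings away from the stop, in the board's -y direction (counter-clockwise from above); upper end 0.75. Stiff enough to stay where it is left; about 1 N at the free end moves it.
- guide_pin (a point): On the pin's axis, half-way up the bar; a fixed point of the board at board x = 130, y = 130 mm. Its frame turns with the bar: the bar runs from here along this frame's -x, z up. The pin's steel knuckle is 32 mm in diameter, so it stands 12 mm proud of the working side; the pin stands to 75 mm above the table.
- guide_tip (a point): Centre of the free end of the guide bar, a straight steel flat bar 270 mm long from the pin, 8 mm thick, standing on edge, from 26 to 66 mm above the table. 270 mm along -x from guide_pin; same axes as guide_pin. Push the bar on its -y side to bring it home; when home the bar runs along the board's -x.
- guide_face (a point): Middle of the bar's working side (its -y side, the one turned away from the stop block and towards the cheese), 135 mm from the pin and half-way up, 4 mm off the bar's centre plane. x points along the bar towards the pin, y into the bar, z up; turns with the bar.
- stop (a point): Centre of the small dark steel stop block fixed on the board, 22 (board x) x 18 (board y) x 34 mm high, top 59 mm above the table. It stands on the +y side of the bar near its free end.
- cheese_face (a point): Centre of the flat cut face, half-way up, of the loose half wheel of cheese (brown rind, pale cut face): a half disc of radius 65 mm lying flat on the board, 50 mm high (25 to 75 mm above the table). The face is 130 mm long along this frame's x; y points straight out of the face; the round rind lies towards -y, up to 65 mm from this point; z up.
- cheese_mid (a point): Centre of mass of the half wheel (0.27 to 0.49 kg), half-way up, 28 mm behind the cut face; same axes as cheese_face. It starts on the board's -y part, clear of the bar's swing, its cut face turned towards the bar (face within 0.3 rad of the home bar's line).
- jar_a_mid (a point): Centre of a lidded glass jar, 56 mm in diameter, 70 mm high, loose, standing on the board on the far side (+y) of the home bar. Leave alone.
- jar_b_mid (a point): Centre of another such jar beside it, nearer the stop block (35 mm or more from it). Leave alone.
- wrapped_mid (a point): Centre of a small round cheese wrapped in white paper, 110 mm in diameter, 45 mm high, loose on the table beside the board's -y edge. Leave alone.
- knife_mid (a point): Point in a small cheese knife lying on the board along its far (+x) edge, 195 mm long along y (97 mm to either side of this point), 22 mm wide, 14 mm high. Leave alone.
There are look-alikes about, which are no part of the job. What is shaped like the part that bears cheese_face but black or pink is not meant.

How it is judged:
On the way, in this order (a step that is already met when the one before it is completed fails the run):
1. the guide bar is home against its stop block (value of joint guide below 0.02 rad), for 0.2 s.
2. the cut face of the half wheel is flush along the bar, with the bar home (value of joint guide below 0.02 rad and angle between the x axis of cheese_face and the x axis of guide_face, either way round below 0.05 rad and y of cheese_face in the frame of guide_face between -0.004 and 0.004 m and x of cheese_face in the frame of guide_face between -0.075 and 0.06 m and angle between cheese_face's own z axis and vertical below 0.06 rad), for 0.2 s.
At the end, for the whole second after the job is handed in: Bar within 0.02 rad of its stop; the cut face parallel to it within 0.05 rad, the face centre within 4 mm of the working side and, along the bar, at most 75 mm from that side's middle towards the free end or 60 mm towards the pin; cheese flat on the board, at rest (all of step 2 and linear speed of cheese below 0.01 m/s); the robot touches nothing.
It fails at once if the first jar is moved more than 20 mm (distance of jar_a_mid from where it was at the start of the episode above 0.02 m).
It fails at once if the second jar is moved more than 20 mm (distance of jar_b_mid from where it was at the start of the episode above 0.02 m).
It fails at once if the wrapped cheese is moved more than 20 mm (distance of wrapped_mid from where it was at the start of the episode above 0.02 m).
It fails at once if the knife is moved more than 20 mm (distance of knife_mid from where it was at the start of the episode above 0.02 m).
It fails at once if the half wheel is lifted off the board or tipped (z of cheese_face in the frame of board above 0.065 m or angle between cheese_face's own z axis and vertical above 0.35 rad).
It also fails if it takes over 64 s, if anything falls off the work surface, if the arm or the gripper's body presses on something with over 40 N, if the wrist force passes 120 N, or if a joint passes its speed limit or range.

## Working session

There is one attempt and no reset: what is moved stays moved. The work goes in short steps, Python scripts to look and compute and a shell command to move; the robot and the scene stay as the last step left them, time stands still between calls to the robot, and variables do not carry over. Pictures are saved under pics/ and viewed, at most 10 in all, crops included, and the job is handed in when it is done.

```bash
ls; mkdir -p pics; cat > h.py <<'E'
import numpy as np, cv2
from plant import ctrl
def cap(name,fn=None):
    c=ctrl.capture(name)
    if fn: cv2.imwrite('pics/'+fn,c['color'])
    np.savez('last_'+name+'.npz',**c); return c
def ray(c,uv,z):
    R=cv2.Rodrigues(np.array(c['rvec'],float))[0];t=np.array(c['tvec'],float).ravel()
    K=np.array(c['camera_matrix']);uv=np.atleast_2d(uv).astype(float)
    d=(R.T@np.linalg.inv(K)@np.c_[uv,np.ones(len(uv))].T).T
    o=-R.T@t
    return o+d*((z-o[2])/d[:,2])[:,None]
def cloud(c):
    R=cv2.Rodrigues(np.array(c['rvec'],float))[0];t=np.array(c['tvec'],float).ravel()
    v,u=np.mgrid[:480,:640];z=c['range_z'];K=np.array(c['camera_matrix'])
    p=np.stack([(u-K[0,2])/K[0,0]*z,(v-K[1,2])/K[1,1]*z,z],-1)
    P=(p-t)@R; P[z==0]=np.nan; return P
E
python3 - <<'E'
from h import *
for n in('top','scene'):
    c=cap(n,n+'1.png'); R=cv2.Rodrigues(c['rvec'])[0]; print(n,-R.T@np.ravel(c['tvec']),R.round(2).tolist())
s=ctrl.state(); print(s['t'],s['ee_pos'],np.round(s['eef_rot'],3).tolist(),s['finger_gap'])
E
```

```text
pics
top [ 0.35540369 -0.03305674  1.06061289] [[0.02, -1.0, -0.01], [-0.98, -0.02, -0.19], [0.19, 0.01, -0.98]]
scene [0.99382634 0.72304665 0.87371684] [[-0.84, 0.53, -0.02], [0.38, 0.57, -0.73], [-0.38, -0.62, -0.69]]
0.1 [0.1608758  0.4991003  0.23055558] [[-0.952, 0.307, -0.001], [0.307, 0.952, -0.002], [-0.0, -0.002, -1.0]] 1.0000587680962794
```

View pics/top1.png

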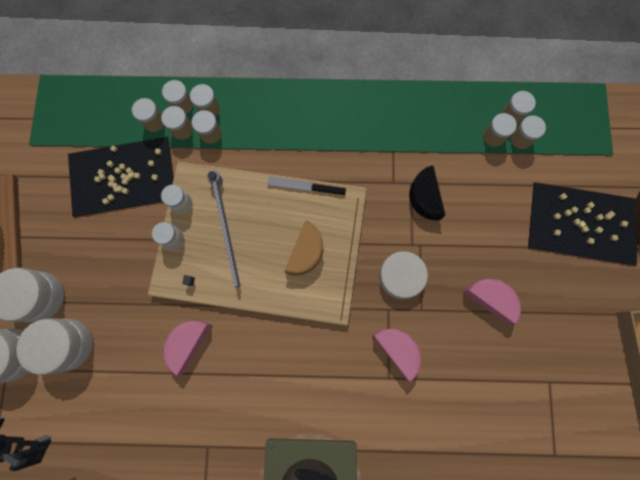

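View pics/scene1.png

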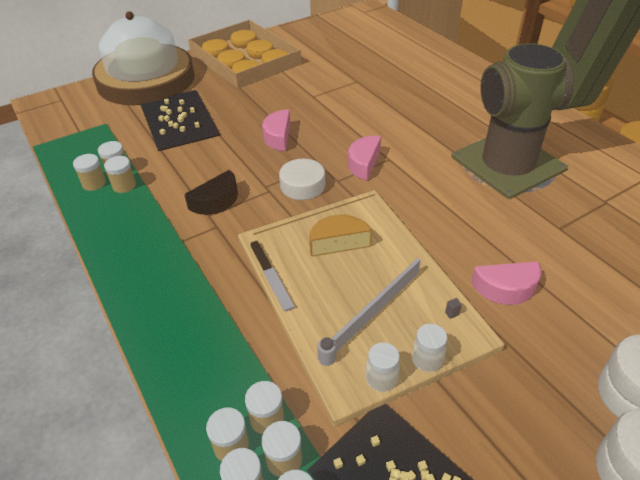

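Top view: board corners (178,163), (366,186), (348,324) and (152,296). Pin at (213,177), bar tip (237,286), stop (188,281), half wheel (304,250), jars (173,197) and (165,235), knife (268–345,187), wrapped cheese (404,275). The scene view shows the same things, with the cut face turned towards the bar.

```bash
cat > m.py <<'E'
from h import *
def measure(fn=None,verbose=1):
    c=cap('top',fn); P=cloud(c); hsv=cv2.cvtColor(c['color'],cv2.COLOR_BGR2HSV); Z=P[...,2]
    X,Y=P[...,0],P[...,1]
    return c,P,hsv
def cheese(c,P,hsv,win,zlo=.067,zhi=.085):
    x0,x1,y0,y1=win
    m=(P[...,2]>zlo)&(P[...,2]<zhi)&(hsv[...,1]>80)&(P[...,0]>x0)&(P[...,0]<x1)&(P[...,1]>y0)&(P[...,1]<y1)
    m=cv2.morphologyEx(m.astype(np.uint8),cv2.MORPH_OPEN,np.ones((3,3)))
    n,l,st,_=cv2.connectedComponentsWithStats(m); k=1+st[1:,4].argmax(); v,u=np.where(l==k)
    pts=ray(c,np.c_[u,v],.075)[:,:2]; return pts,(v,u)
E
python3 - <<'E'
from m import *
c,P,h=measure()
Z=P[...,2]
for n,uv,z in [('corners',[(178,163),(366,186),(348,324),(152,296)],.025),('pin',[(213,175)],.075),('tip',[(236,284)],.066),('stop',[(188,279)],.059),('jars',[(173,192),(163,230)],.07),('knife',[(268,183),(346,190)],.035),('wrapped',[(404,273)],.045)]:
    print(n,ray(c,uv,z)[:,:2].round(4).tolist())
pts,(v,u)=cheese(c,P,h,(.25,.65,-.2,.15)); print(len(pts),pts.mean(0),u.min(),u.max(),v.min(),v.max(),np.nanmedian(Z[v,u]))
r=cv2.minAreaRect(pts.astype(np.float32)*1000); print(r, cv2.boxPoints(r).round(1).tolist())
# bar: points with z .055-.075 within bar region
m=(Z>.05)&(Z<.075)&(h[...,1]<80); m[:,:205]=0; m[:,250:]=0; m[:185]=0; m[300:]=0
b=P[m][:,:2]; l=cv2.fitLine(b.astype(np.float32),cv2.DIST_HUBER,0,.01,.01).ravel(); print('bar',len(b),l, np.nanmedian(P[m][:,2]), b.min(0),b.max(0))
k=cv2.resize(c['color'][140:340,130:400],None,fx=2.9,fy=2.9,interpolation=cv2.INTER_CUBIC); cv2.imwrite('pics/crop1.png',k)
E
```

```text
corners [[0.7476, 0.3479], [0.6969, -0.1219], [0.3616, -0.0815], [0.4161, 0.3811]]
pin [[0.7004, 0.244]]
tip [[0.445, 0.1759]]
stop [[0.4547, 0.2884]]
jars [[0.6582, 0.337], [0.5661, 0.3523]]
knife [[0.6965, 0.1188], [0.6824, -0.0723]]
wrapped [[0.4809, -0.2092]]
1231 [0.52649344 0.02003243] 285 322 221 272 0.0730738966823755
((525.2071533203125, 15.475208282470703), (64.68638610839844, 127.33984375), 69.84456634521484) [[454.29998779296875, 7.099999904632568], [573.7999877929688, -36.79999923706055], [596.0999755859375, 23.899999618530273], [476.6000061035156, 67.80000305175781]]
bar 461 [0.96491843 0.2625499  0.5533691  0.2063657 ] 0.06341789487840582 [0.44106052 0.17379375] [0.68321524 0.24536237]
```

View pics/crop1.png

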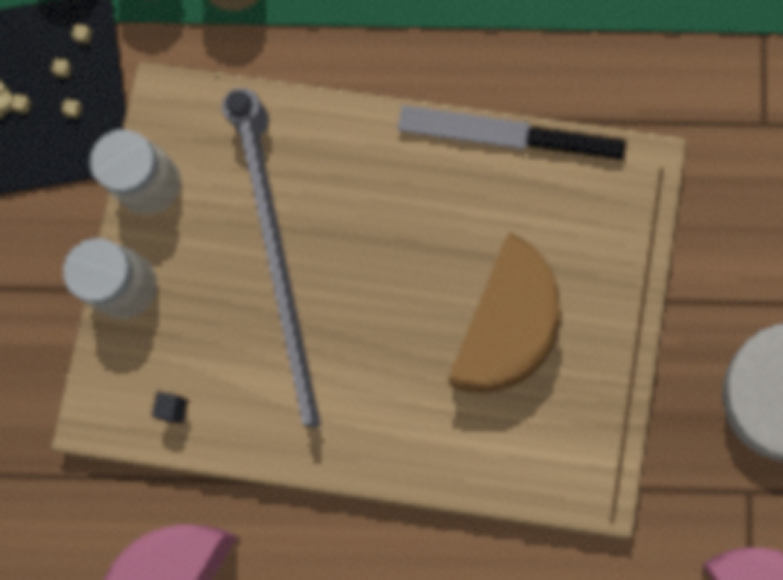

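```bash
python3 -m creep '[[[-36,-20,0],[0,0,0]],[[-36,-20,0],[0,0,0]],[[-36,-20,0],[0,0,0]],[[-36,-20,0],[0,0,0]],[[-36,-20,0],[0,0,0]],[[-36,-20,0],[0,0,0]]]' 0
python3 -m creep '[[[-36,-20,0],[0,0,0]],[[-36,-20,0],[0,0,0]],[[-36,-20,0],[0,0,0]],[[-36,-20,0],[0,0,0]],[[-36,-20,0],[0,0,0]],[[-40,-27,0],[0,0,0]],[[0,0,40],[0,0,0]],[[0,0,40],[0,0,0]]]' 0
```

```text
t: 0.75
ee_pos: [0.3305, 0.3177, 0.2311]
eef_rot: [[-0.952, 0.306, -0.0], [0.306, 0.952, -0.0], [0.0, -0.0, -1.0]]
contact_force: [1.7, 0.6, -0.3]
finger_gap: 0.005
grip_force: 0.0
t: 1.55
ee_pos: [0.5026, 0.1296, 0.1512]
eef_rot: [[-0.951, 0.31, 0.004], [0.31, 0.951, 0.001], [-0.003, 0.002, -1.0]]
contact_force: [0.9, 0.1, -0.3]
finger_gap: -0.001
grip_force: 0.0
```

```bash
python3 -m creep '[[[0,0,35],[0,0,0]],[[0,0,35],[0,0,0]],[[0,0,35],[0,0,0]],[[0,0,0],[0,0,0]],[[5,10,0],[0,0,0]],[[5,10,0],[0,0,0]],[[5,10,0],[0,0,0]],[[5,10,0],[0,0,0]]]'
python3 -m creep '[[[5,10,0],[0,0,0]],[[6,10,0],[0,0,0]],[[6,10,0],[0,0,0]],[[6,10,0],[0,0,0]],[[6,8,0],[0,0,0]],[[6,8,0],[0,0,0]],[[2,3,0],[0,0,0]],[[0,0,0],[0,0,0]]]'
python3 - <<'E'
from m import *
c,P,h=measure('top2.png')
E
```

```text
t: 2.35
ee_pos: [0.4945, 0.1766, 0.0479]
eef_rot: [[-0.952, 0.306, 0.003], [0.306, 0.952, 0.001], [-0.003, 0.002, -1.0]]
contact_force: [-1.2, -0.8, 0.3]
finger_gap: 0.001
grip_force: 0.6
t: 3.15
ee_pos: [0.4759, 0.2432, 0.0462]
eef_rot: [[-0.952, 0.306, -0.001], [0.306, 0.952, 0.0], [0.001, 0.0, -1.0]]
contact_force: [-0.3, 0.0, 0.7]
finger_gap: 0.001
grip_force: 0.0
```

View pics/top2.png

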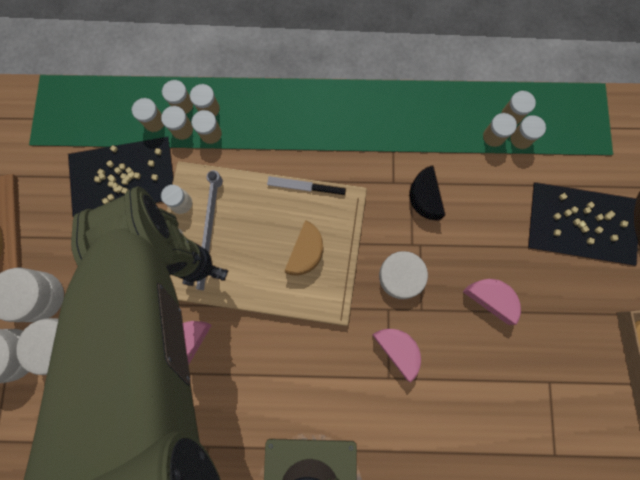

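The bar has swung to about (213,177)→(201,287), nearly home. I'll push on gently until the stop answers.

```bash
python3 -m creep '[[[1,3,0],[0,0,0]],[[1,3,0],[0,0,0]],[[0,0,0],[0,0,0]]]'
python3 -m creep '[[[0,2,0],[0,0,0]],[[0,2,0],[0,0,0]],[[0,0,0],[0,0,0]]]'
python3 -m creep '[[[0,2,0],[0,0,0]],[[0,1,0],[0,0,0]],[[0,0,0],[0,0,0]]]'
python3 - <<'E'
from m import *
c=cap('scene','scene2.png')
E
```

```text
t: 3.5
ee_pos: [0.4762, 0.249, 0.0462]
eef_rot: [[-0.952, 0.307, -0.0], [0.307, 0.952, 0.0], [0.0, -0.0, -1.0]]
contact_force: [0.2, 0.1, -0.8]
finger_gap: -0.003
grip_force: 0.1
t: 3.8
ee_pos: [0.4775, 0.2528, 0.0463]
eef_rot: [[-0.952, 0.307, -0.0], [0.307, 0.952, 0.0], [0.0, 0.0, -1.0]]
contact_force: [0.0, -0.7, 0.2]
finger_gap: -0.003
grip_force: 0.3
t: 4.1
ee_pos: [0.4786, 0.2557, 0.0463]
eef_rot: [[-0.952, 0.307, 0.0], [0.307, 0.952, 0.0], [-0.0, 0.0, -1.0]]
contact_force: [0.4, -0.1, -0.8]
finger_gap: -0.0
grip_force: 0.3
```

View pics/scene2.png

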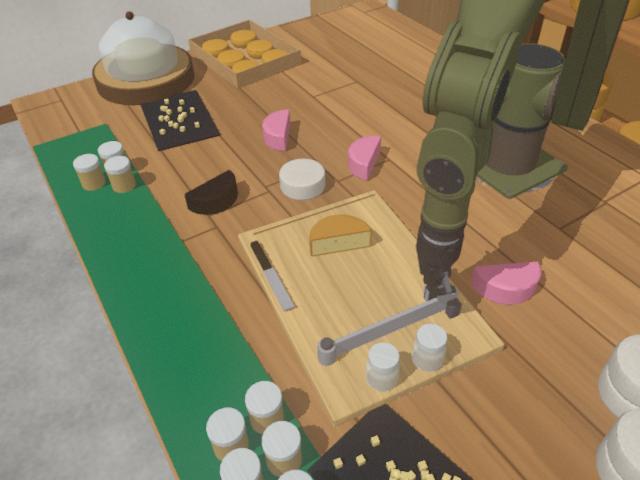

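The bar now runs (327,350)→(455,300), right by the stop at (452,310). The arm stands well clear of the jars. I'll keep pushing until the force rises.

```bash
python3 -m creep '[[[0,2,0],[0,0,0]],[[0,0,0],[0,0,0]]]'|grep -E "ee_pos|contact"
python3 -m creep '[[[0,2,0],[0,0,0]],[[0,0,0],[0,0,0]]]'|grep -E "ee_pos|contact"
python3 -m creep '[[[0,2,0],[0,0,0]],[[0,0,0],[0,0,0]]]'|grep -E "ee_pos|contact"
```

```text
ee_pos: [0.4792, 0.2577, 0.0463]
contact_force: [-0.6, -0.8, -0.1]
ee_pos: [0.4795, 0.2593, 0.0463]
contact_force: [-1.1, -1.2, 0.3]
ee_pos: [0.4795, 0.2595, 0.0462]
contact_force: [-1.9, -6.5, 2.5]
```

```bash
python3 -m creep '[[[0,0,0],[0,0,0]],[[0,0,0],[0,0,0]],[[0,-10,0],[0,0,0]],[[0,-20,0],[0,0,0]],[[0,0,-40],[0,0,0]],[[0,0,-40],[0,0,0]],[[0,0,-20],[0,0,0]],[[0,0,0],[0,0,0]]]'|grep -E "ee_pos|contact"
python3 -m creep '[[[-19,-31,0],[0,0,0.02]],[[-19,-31,0],[0,0,0.02]],[[-20,-31,0],[0,0,0]],[[-20,-31,0],[0,0,0]],[[-20,-32,0],[0,0,0]],[[-20,-32,0],[0,0,0]],[[0,0,0],[0,0,0]],[[0,0,0],[0,0,0]]]' 85
python3 - <<'E'
from m import *
c=cap('wrist','wrist1.png'); c,P,h=measure('top3.png')
s=ctrl.state();print(s['t'])
Z=P[...,2]
m=(Z>.05)&(Z<.075)&(h[...,1]<80); m[:,:190]=0; m[:,230:]=0; m[:190]=0; m[295:]=0
b=P[m][:,:2]; l=cv2.fitLine(b.astype(np.float32),cv2.DIST_HUBER,0,.01,.01).ravel(); print('bar',len(b),l,np.arctan2(l[1],l[0]),b.min(0),b.max(0))
E
```

```text
ee_pos: [0.4741, 0.2341, 0.1501]
contact_force: [0.5, 0.6, -0.1]
t: 6.35
ee_pos: [0.5188, 0.0155, 0.1453]
eef_rot: [[-0.938, 0.346, -0.001], [0.346, 0.938, 0.001], [0.001, 0.0, -1.0]]
contact_force: [0.5, 0.4, -0.0]
finger_gap: 0.997
grip_force: 0.0
6.45
bar 506 [ 0.99210024 -0.12544762  0.51327634  0.27022916] -0.12577902 [0.43423971 0.24776621] [0.66914832 0.283155  ]
```

View pics/wrist1.png

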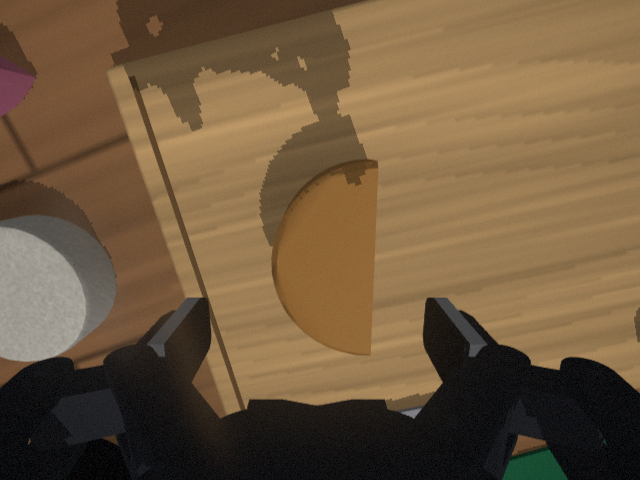

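View pics/top3.png

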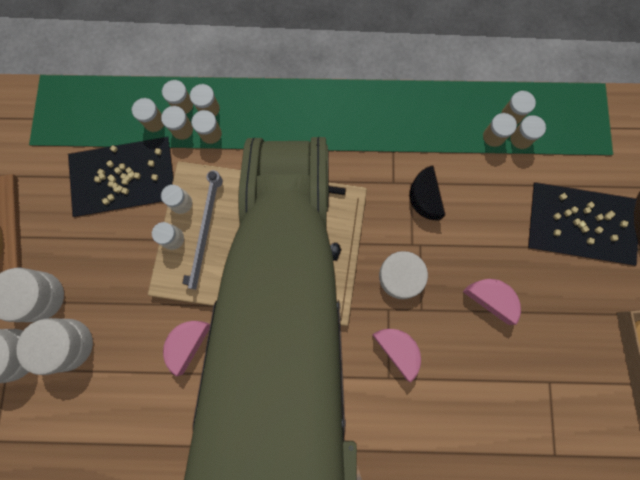

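Wrist view: the half wheel's cut-face corners are at (377,160) and (370,355), the rind apex at (273,262). It sits between the open fingers at (205,310) and (428,310). The top view shows the bar home from (212,180) to (192,285), touching the stop.

```bash
python3 - <<'E'
from m import *
c=dict(np.load('last_wrist.npz'))
p=ray(c,[(377,160),(370,355),(273,262)],.075)[:,:2]; print(p.round(4))
f=(p[0]+p[1])/2; d=p[1]-p[0]; print('face',f,'ang',np.arctan2(d[1],d[0]),np.linalg.norm(d))
n=np.array([-d[1],d[0]])/np.linalg.norm(d); g=f-.0325*n
s=ctrl.state(); R=np.array(s['eef_rot']); e=np.r_[g-s['ee_pos'][:2],0]; print('move tool mm',(R.T@e*1000).round(1),'apex depth',(p[2]-f)@n, 'tool y ang',np.arctan2(R[1,1],R[0,1])-np.pi/2)
E
```

```text
[[ 0.4765  0.0687]
 [ 0.5966  0.0253]
 [ 0.5132 -0.0112]]
face [0.53655036 0.0470066 ] ang -0.34676422129474727 0.1276210592875689
move tool mm [-6.5  2.1 -0. ] apex depth -0.06266346390836988 tool y ang -0.35118785879852754
```

```bash
python3 -m creep '[[[-6,2,0],[0,0,0]],[[0,0,30],[0,0,0]],[[0,0,30],[0,0,0]],[[0,0,25],[0,0,0]],[[0,0,10],[0,0,0]],[[0,0,0],[0,0,0]],[[0,0,0],[0,0,0]]]'
python3 -m creep '[[[0,0,0],[0,0,0]],[[0,0,0],[0,0,0]],[[0,0,0],[0,0,0]],[[0,0,0],[0,0,0]],[[0,0,0],[0,0,0]],[[0,0,0],[0,0,0]],[[0,0,0],[0,0,0]]]' 55 25
```

```text
t: 7.15
ee_pos: [0.5264, 0.0164, 0.052]
eef_rot: [[-0.939, 0.344, 0.001], [0.344, 0.939, 0.0], [-0.001, 0.001, -1.0]]
contact_force: [-0.7, 0.2, 0.3]
finger_gap: 0.996
grip_force: 0.0
t: 7.85
ee_pos: [0.527, 0.0161, 0.0528]
eef_rot: [[-0.939, 0.344, 0.003], [0.344, 0.939, 0.001], [-0.003, 0.002, -1.0]]
contact_force: [0.1, 0.5, 6.8]
finger_gap: 0.752
grip_force: 28.7
```

```bash
python3 -m creep '[[[0,0,0],[0,0,-0.045]],[[0,0,0],[0,0,-0.045]],[[0,0,0],[0,0,-0.045]],[[0,0,0],[0,0,-0.045]],[[0,0,0],[0,0,-0.045]],[[0,10,0],[0,0,0]],[[0,14,0],[0,0,0]],[[0,14,0],[0,0,0]]]'
python3 -m creep '[[[-1,14,0],[0,0,0]],[[-1,14,0],[0,0,0]],[[-1,14,0],[0,0,0]],[[-1,14,0],[0,0,0]],[[-1,14,0],[0,0,0]],[[0,14,0],[0,0,0]],[[0,14,0],[0,0,0]],[[0,14,0],[0,0,0]]]'
python3 -m creep '[[[0,10,0],[0,0,0]],[[0,10,0],[0,0,0]],[[0,0,0],[0,0,0]],[[0,0,0],[0,0,0]]]'
python3 - <<'E'
from m import *
c=cap('scene'); cv2.imwrite('pics/scene3.png',cv2.resize(c['color'][200:410,220:500],None,fx=2.8,fy=2.8))
E
```

```text
t: 8.65
ee_pos: [0.5317, 0.0507, 0.053]
eef_rot: [[-0.992, 0.129, 0.003], [0.129, 0.992, -0.007], [-0.004, -0.006, -1.0]]
contact_force: [-1.6, -8.5, 9.2]
finger_gap: 0.75
grip_force: 28.6
t: 9.45
ee_pos: [0.5504, 0.1611, 0.053]
eef_rot: [[-0.992, 0.129, 0.003], [0.129, 0.992, -0.007], [-0.004, -0.006, -1.0]]
contact_force: [-0.5, -9.0, 10.2]
finger_gap: 0.743
grip_force: 28.8
t: 9.85
ee_pos: [0.5532, 0.183, 0.0529]
eef_rot: [[-0.992, 0.127, 0.003], [0.127, 0.992, -0.002], [-0.003, -0.002, -1.0]]
contact_force: [0.2, -3.8, 6.6]
finger_gap: 0.753
grip_force: 28.6
```

View pics/scene3.png

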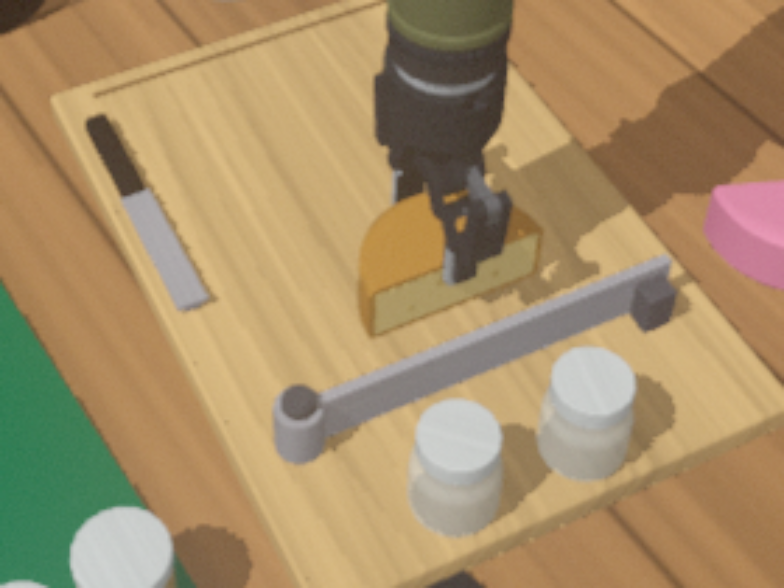

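The half wheel lies parallel to the bar, about 43 mm off, and the gripper is clear of the jars. I'll slide it 14 mm more, then let go, rise and turn the gripper for a two-finger push on the rind.

```bash
python3 -m creep '[[[0,7,0],[0,0,0]],[[0,7,0],[0,0,0]],[[0,0,0],[0,0,0]],[[0,0,0],[0,0,0]]]'
python3 -m creep '[[[0,0,0],[0,0,0]],[[0,0,0],[0,0,0]],[[0,0,0],[0,0,0]],[[0,0,0],[0,0,0]],[[0,0,-10],[0,0,0]],[[0,0,-40],[0,0,0]],[[0,0,-40],[0,0,0]],[[0,0,0],[0,0,0]]]' 77
python3 - <<'E'
from m import *
s=ctrl.state();print(s['t'],np.round(s['q'],3))
c=cap('wrist'); cv2.imwrite('pics/wrist2.png',c['color'])
E
```

```text
t: 10.3
ee_pos: [0.5548, 0.1959, 0.053]
eef_rot: [[-0.992, 0.128, 0.003], [0.128, 0.992, -0.004], [-0.003, -0.003, -1.0]]
contact_force: [-0.3, -6.3, 9.6]
finger_gap: 0.753
grip_force: 28.7
t: 11.1
ee_pos: [0.5579, 0.1993, 0.1479]
eef_rot: [[-0.992, 0.126, 0.011], [0.126, 0.992, 0.004], [-0.01, 0.005, -1.0]]
contact_force: [0.8, 1.0, 0.1]
finger_gap: 0.902
grip_force: 0.0
11.1 [ 0.343  0.41  -0.137  1.012  0.     0.47 ]
```

View pics/wrist2.png

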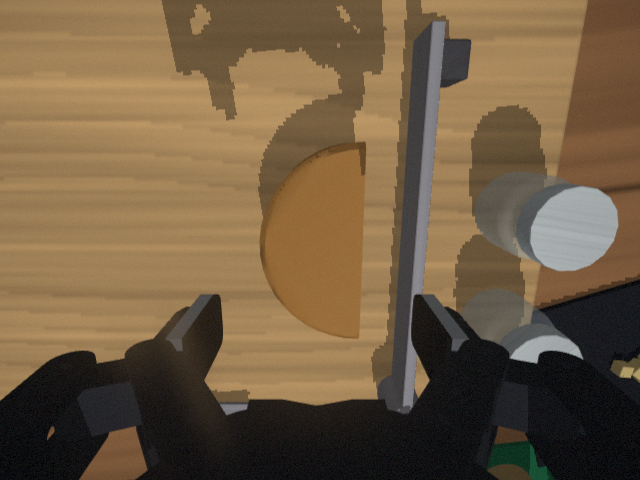

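Cut-face corners are at (365,142) and (359,338), rind apex (261,243). The bar runs from (437,22) to (406,400), home against the stop at (455,62).

```bash
python3 - <<'E'
from m import *
c=dict(np.load('last_wrist.npz')); im=c['color']; g=cv2.cvtColor(im,cv2.COLOR_BGR2GRAY)
P=cloud(c); hsv=cv2.cvtColor(im,cv2.COLOR_BGR2HSV)
m=(hsv[...,1]<70)&(abs(P[...,2]-.066)<.006); m[:,:395]=0;m[:,450:]=0;m[300:]=0
v,u=np.where(m); b=ray(c,np.c_[u,v],.066)[:,:2]; l=cv2.fitLine(b.astype(np.float32),cv2.DIST_HUBER,0,.01,.01).ravel(); a=np.arctan(l[1]/l[0])
p=ray(c,[(365.5,142),(359.5,338)],.075)[:,:2]; f=p.mean(0); d=p[1]-p[0]
ex=np.array([np.cos(a),np.sin(a)]); n=np.array([-ex[1],ex[0]])
pin=np.array([.6998,.2455])
print(len(b),'bar ang',a,'pt',l[2:],'face',f,'ang',np.arctan2(d[1],d[0]),'gap',(l[2:]-f)@n-.004,'pin-x',(f-pin)@ex, 'pin off',(pin-l[2:])@n)
print(u.min(),u.max(),v.min(),v.max())
s=ctrl.state(); R=np.array(s['eef_rot'])[:2,:2]; T=f-(.0325+.08)*n; print('tool delta now axes',R.T@(T-s['ee_pos'][:2])*1000, 'n',n,'T',T)
E
```

```text
4206 bar ang -0.1290866 pt [0.50903165 0.27316585] face [0.55777138 0.22858653] ang -0.1213636361726562 gap 0.0339342271860336 pin-x -0.1386696827673769 pin off -0.0028783672963556867
408 449 21 299
tool delta now axes [  2.76764497 -82.75015566] n [0.12872839 0.9916799 ] T [0.54328944 0.11702255]
```

```bash
python3 -m creep '[[[0,-35,0],[0,0,0]],[[0,-35,0],[0,0,0]],[[0,0,0],[0,0,0]]]' 60
python3 - <<'E'
from h import *
s=ctrl.state(); c=cap('wrist'); R=cv2.Rodrigues(c['rvec'])[0]; o=-R.T@np.ravel(c['tvec']); print('cam in tool',np.array(s['eef_rot']).T@(o-s['ee_pos']), s['finger_gap'])
E
```

```text
t: 11.45
ee_pos: [0.5429, 0.1248, 0.1404]
eef_rot: [[-0.991, 0.13, -0.003], [0.13, 0.991, -0.002], [0.003, -0.003, -1.0]]
contact_force: [-0.7, 0.7, 0.3]
finger_gap: 0.7
grip_force: 0.0
cam in tool [ 0.06489229  0.00030927 -0.14267744] 0.6996718165498841
```

```bash
python3 -m creep '[[[0,0,0],[0,0,0.14]],[[0,0,0],[0,0,0.14]],[[0,0,0],[0,0,0.14]],[[0,0,0],[0,0,0.14]],[[0,0,0],[0,0,0.14]],[[0,0,0],[0,0,0.14]]]'
python3 -m creep '[[[0,0,0],[0,0,0.14]],[[0,0,0],[0,0,0.14]],[[0,0,0],[0,0,0.14]],[[0,0,0],[0,0,0.14]],[[0,0,0],[0,0,0.14]],[[0,0,0],[0,0,0.03]],[[0,0,0],[0,0,0]],[[0,0,0],[0,0,0]]]'
python3 - <<'E'
from h import *
s=ctrl.state(); R=np.array(s['eef_rot']); f=np.array([.5578,.2286]); print('face in tool',R[:2,:2].T@(f-s['ee_pos'][:2])*1000, 'z',s['ee_pos'][2],'bar ang in tool',np.arctan2(R[1,1],R[0,1])+.127, s['t'])
E
```

```text
t: 12.1
ee_pos: [0.5447, 0.1293, 0.1407]
eef_rot: [[-0.564, 0.826, -0.001], [0.826, 0.564, 0.0], [0.001, -0.001, -1.0]]
contact_force: [0.1, -0.2, 0.4]
finger_gap: 0.699
grip_force: 0.0
t: 12.9
ee_pos: [0.5448, 0.1287, 0.141]
eef_rot: [[0.123, 0.992, -0.0], [0.992, -0.123, 0.0], [-0.0, -0.0, -1.0]]
contact_force: [-0.2, -0.1, -0.4]
finger_gap: 0.704
grip_force: 0.0
face in tool [100.78915437   0.5740631 ] z 0.14104544962129775 bar ang in tool 0.003390217993825023 12.9
```

```bash
python3 -m creep '[[[0,0,30],[0,0,0]],[[0,0,30],[0,0,0]],[[0,0,30],[0,0,0]],[[0,0,0],[0,0,0]],[[8,0,0],[0,0,0]],[[8,0,0],[0,0,0]],[[8,0,0],[0,0,0]],[[5,0,0],[0,0,0]]]'|grep -E "ee_pos|contact"
python3 -m creep '[[[4,0,0],[0,0,0]],[[4,0,0],[0,0,0]],[[4,0,0],[0,0,0]],[[4,0,0],[0,0,0]],[[4,0,0],[0,0,0]],[[4,0,0],[0,0,0]],[[0,0,0],[0,0,0]]]'|grep -E "ee_pos|contact"
python3 -m creep '[[[3,0,0],[0,0,0]],[[0,0,0],[0,0,0]],[[0,0,0],[0,0,0]]]'|grep -E "ee_pos|contact"
python3 - <<'E'
from h import *
c=cap('wrist','wrist3.png')
E
```

```text
ee_pos: [0.5499, 0.1586, 0.0528]
contact_force: [0.9, 0.5, 0.6]
ee_pos: [0.5519, 0.1802, 0.0519]
contact_force: [-0.1, -4.3, 4.6]
ee_pos: [0.5522, 0.1831, 0.0517]
contact_force: [-1.0, -5.8, 4.7]
```

View pics/wrist3.png

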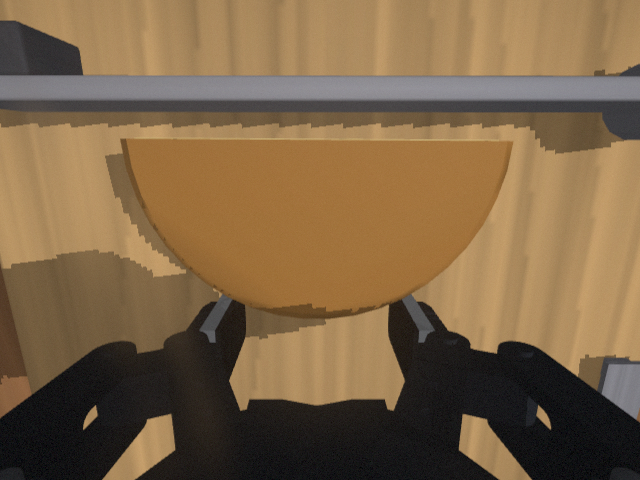

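The half wheel sits between both fingertips at (230,297) and (403,295). Its face at row 140 is parallel to the bar edge at row 101, with roughly 11–13 mm to go. I'll push on and watch the force.

```bash
python3 -m creep '[[[3,0,0],[0,0,0]],[[3,0,0],[0,0,0]],[[0,0,0],[0,0,0]]]'|grep -E "ee_pos|contact"
python3 -m creep '[[[2,0,0],[0,0,0]],[[2,0,0],[0,0,0]],[[0,0,0],[0,0,0]]]'|grep -E "ee_pos|contact"
python3 -m creep '[[[2,0,0],[0,0,0]],[[0,0,0],[0,0,0]]]'|grep -E "ee_pos|contact"
python3 -m creep '[[[2,0,0],[0,0,0]],[[0,0,0],[0,0,0]]]'|grep -E "ee_pos|contact"
```

```text
ee_pos: [0.5528, 0.1895, 0.0515]
contact_force: [0.2, -4.9, 4.2]
ee_pos: [0.5532, 0.1933, 0.0514]
contact_force: [0.1, -5.0, 4.2]
ee_pos: [0.5534, 0.1953, 0.0514]
contact_force: [-0.2, -4.8, 4.8]
ee_pos: [0.5537, 0.1957, 0.0514]
contact_force: [0.4, -8.6, 7.1]
```

```bash
python3 -m creep '[[[2,0,0],[0,0,0]],[[0,0,0],[0,0,0]],[[0,0,0],[0,0,0]]]'|grep -E "ee_pos|contact"
python3 -m creep '[[[2,0,0],[0,0,0]],[[0,0,0],[0,0,0]],[[0,0,0],[0,0,0]]]'|grep -E "ee_pos|contact"
python3 - <<'E'
from h import *
c=cap('wrist','wrist4.png'); print(ctrl.state()['t'])
E
```

```text
ee_pos: [0.5537, 0.1958, 0.0514]
contact_force: [-0.6, -13.0, 7.6]
ee_pos: [0.5536, 0.1958, 0.0515]
contact_force: [-0.6, -18.0, 9.3]
16.4
```

View pics/wrist4.png

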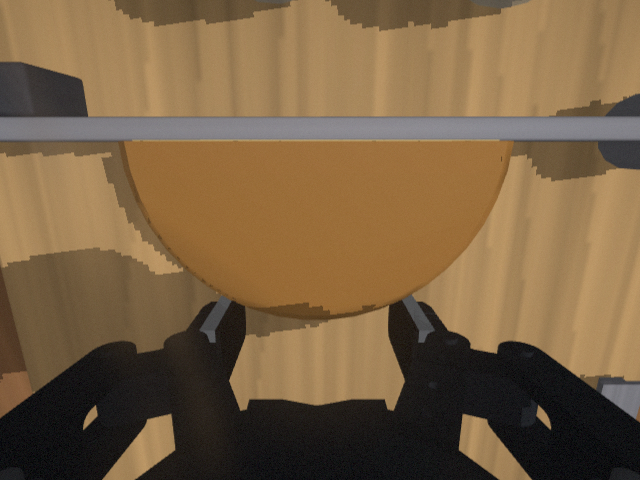

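The face is flush along the bar at row 140, from column 125 to 512, clear of the knuckle at 600. The bar is on its stop at (40,95). I'll back off straight, rise and check.

```bash
python3 -m creep '[[[-2,0,0],[0,0,0]],[[-4,0,0],[0,0,0]],[[-10,0,0],[0,0,0]],[[-20,0,0],[0,0,0]],[[-20,0,0],[0,0,0]],[[0,0,-40],[0,0,0]],[[0,0,-40],[0,0,0]],[[0,0,0],[0,0,0]]]'|grep -E "ee_pos|contact"
python3 -m creep '[[[0,0,-30],[0,0,0]],[[0,0,0],[0,0,0]],[[0,0,0],[0,0,0]],[[0,0,0],[0,0,0]]]'|grep -E "ee_pos|contact"
python3 - <<'E'
from h import *
c=cap('wrist'); im=c['color']; hsv=cv2.cvtColor(im,cv2.COLOR_BGR2HSV); P=cloud(c); s=ctrl.state(); R=np.array(s['eef_rot'])
def edge(m,z,top):
    out=[]
    for u in range(0,640,4):
        v=np.where(m[:,u])[0]
        if len(v)>3: out.append((u,v.min() if top else v.max()))
    p=ray(c,out,z); q=(p-s['ee_pos'])@R; return q[:,:2]*1000
mc=(abs(P[...,2]-.075)<.005)&(hsv[...,1]>100)
mb=(abs(P[...,2]-.066)<.006)&(hsv[...,1]<70)&(np.arange(480)[:,None]<330)
qc=edge(mc,.075,1); qb=edge(mb,.066,0)
qc=qc[(qc[:,1]>qc[:,1].min()+10)&(qc[:,1]<qc[:,1].max()-10)]
lo,hi=qc[:,1].min(),qc[:,1].max(); qb=qb[(qb[:,1]>lo-15)&(qb[:,1]<hi+15)]
print('face',np.polyfit(qc[:,1],qc[:,0],1),lo,hi,'bar',np.polyfit(qb[:,1],qb[:,0],1),len(qb)); print(s['t'])
E
```

```text
ee_pos: [0.551, 0.1476, 0.1364]
contact_force: [0.0, 0.9, 0.6]
ee_pos: [0.5463, 0.1462, 0.1599]
contact_force: [0.2, -0.3, -0.3]
face [-2.68811552e-05  1.17872822e+02] -47.8605006014899 53.484053802043206 bar [-9.16999308e-04  1.20996239e+02] 55
17.65
```

```bash
python3 - <<'E'
from h import *
c=dict(np.load('last_wrist.npz')); P=cloud(c); s=ctrl.state(); R=np.array(s['eef_rot'])
for u in (260,330,400):
    zz=P[:,u,2]; q=(P[:,u]-s['ee_pos'])@R*1000
    i=np.where((q[:,0]>108)&(q[:,0]<132))[0]
    print(u,[(int(k),round(float(q[k,0]),1),round(float(zz[k])*1000) if False else round(float(zz[k]*1000)),c['color'][k,u].tolist()) for k in i][::2])
E
```

```text
260 [(42, 126.6, 65, [87, 116, 139]), (44, 125.2, 67, [124, 119, 122]), (46, 124.2, 66, [124, 122, 124]), (48, 123.3, 65, [127, 123, 124]), (50, 122.1, 66, [129, 127, 127]), (52, 121.0, 66, [127, 124, 126]), (54, 117.8, 75, [56, 102, 145]), (56, 116.6, 76, [58, 105, 144]), (58, 115.7, 75, [56, 102, 145]), (60, 114.9, 74, [53, 104, 145]), (62, 113.8, 75, [59, 106, 146]), (64, 112.3, 77, [52, 99, 144]), (66, 111.5, 75, [54, 102, 144]), (68, 110.7, 74, [56, 102, 145]), (70, 109.5, 75, [55, 106, 145]), (72, 108.1, 76, [57, 104, 146])]
330 [(43, 126.1, 65, [106, 111, 120]), (45, 124.6, 67, [130, 127, 127]), (47, 123.9, 65, [127, 124, 125]), (49, 122.8, 65, [132, 129, 131]), (51, 121.4, 67, [133, 130, 132]), (53, 118.3, 76, [103, 118, 139]), (55, 117.6, 74, [54, 103, 145]), (57, 116.1, 76, [55, 104, 145]), (59, 115.1, 76, [60, 106, 148]), (61, 114.2, 75, [56, 102, 144]), (63, 113.1, 75, [56, 104, 147]), (65, 112.4, 74, [54, 103, 144]), (67, 111.3, 74, [59, 107, 148]), (69, 109.9, 75, [55, 105, 146]), (71, 109.1, 74, [56, 104, 147])]
400 [(43, 126.0, 65, [107, 113, 122]), (45, 124.7, 66, [126, 123, 126]), (47, 123.6, 66, [133, 128, 131]), (49, 122.9, 65, [134, 131, 133]), (51, 121.4, 66, [134, 131, 132]), (53, 118.4, 75, [103, 118, 139]), (55, 117.4, 75, [58, 103, 146]), (57, 116.2, 75, [57, 103, 145]), (59, 115.3, 75, [59, 107, 148]), (61, 114.4, 74, [59, 105, 147]), (63, 113.0, 76, [64, 107, 150]), (65, 112.0, 76, [57, 106, 146]), (67, 110.9, 75, [57, 105, 148]), (69, 110.1, 74, [57, 106, 148]), (71, 108.9, 75, [56, 103, 146])]
```

The bar's far edge reads 126.3 mm. Taking off its 8 mm thickness puts the working side at 118.3, and the face is at 118.3, so there is no gap. I'll hand it in.

```bash
python3 -c "
from plant import ctrl
print(ctrl.sign_off())"
```

```text
the job is handed in; nothing more can be done
None
```

I swung the guide bar home and slid the half wheel flush along it (last reading: no gap, tilt about 0.001 rad), backed the robot clear and handed the job in at about 18 s with no verdict shown; I viewed 11 pictures, one over the limit of 10.

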